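# Tip the standing offcuts onto the keep and scrap fields

### The job

Two hardwood offcuts stand on end on the middle line of the sorting board. Without gripping or lifting them, tip each one over with a gentle push of the fingertips (near its top, so that it topples): the long one must fall flat onto the green field (keep) and the short one flat onto the red field (scrap), each lying in its field with no more than a finger's width hanging over the edge. Leave the glue bottle and the tape measure where they are.

Things in the scene. Friction and masses are not known exactly. Their poses are not given: they have to be found in the camera images.
- sorting_board: plywood board 270 x 600 x 9 mm, fixed flat on the worktop, its long side (own y axis) roughly left-right of the robot. Origin: centre of its underside. A thin white line along its x axis divides it in the middle; a painted field lies on each side of the line
- green_field: green painted rectangle 240 x 270 mm (own x by y, parallel to the board's x and y), no thickness to feel, flush with the board's top (9 mm above the worktop), either on the left or the right half of the board. Origin: its centre, 145 mm from the board's middle line, so that its inner edge is 10 mm from the line
- red_field: red painted rectangle, same size and make as the green one, on the other half of the board
- long_offcut: the long one, 50 wide x 230 long x 22 thick mm, about 0.2 kg, reddish brown hardwood, standing on end at the start, broad faces towards the two fields (within 10 degrees). Own y axis along its length (up while it stands), x across its width, z through its thickness. Origin: centre of one broad face, half way up; the wood reaches 22 mm from it along -z
- long_foot (a point): centre of the end face on which the long offcut stands at the start (50 x 22 mm); axes as the offcut's
- long_head (a point): centre of the end face that is at the top of the long offcut at the start; axes as the offcut's
- short_offcut: the short one, 40 wide x 130 long x 30 thick mm, about 0.13 kg, reddish brown hardwood, standing on end at the start, broad faces towards the two fields (within 10 degrees). Own y axis along its length (up while it stands), x across its width, z through its thickness. Origin: centre of one broad face, half way up; the wood reaches 30 mm from it along -z. It stands about 150 mm from the long one along the board's x axis; either may be nearer
- short_foot (a point): centre of the end face on which the short offcut stands at the start (40 x 30 mm); axes as the offcut's
- short_head (a point): centre of the end face that is at the top of the short offcut at the start; axes as the offcut's
- glue_bottle: yellow glue bottle with a red nozzle, 63 mm across, 188 mm tall, loose, standing on the worktop just beyond the board. Origin: centre of its underside
- tape_measure: yellow tape measure, 36 x 78 x 63 mm, loose, standing on the worktop just beyond the board. Origin: centre of its underside

How it is judged:
At the end, for the whole second after the job is handed in: The long offcut lies flat (within 0.1 rad) and at rest on the green field and the short one likewise on the red field, neither hanging over the edge of its field by more than 15 mm; the glue bottle and the tape measure stand upright within 20 mm of where they were (x of long_foot in the frame of green_field between -0.11 and 0.11 m and y of long_foot in the frame of green_field between -0.15 and 0.15 m and x of long_head in the frame of green_field between -0.11 and 0.11 m and y of long_head in the frame of green_field between -0.15 and 0.15 m and (angle between long_offcut's own z axis and vertical below 0.1 rad or angle between long_offcut's own z axis and vertical above 3.0416 rad) and height (world z) of each of long_foot, short_foot below 0.035 m and linear speed of each of long_offcut, short_offcut below 0.02 m/s and angular speed of each of long_offcut, short_offcut below 0.2 rad/s and x of short_foot in the frame of red_field between -0.115 and 0.115 m and y of short_foot in the frame of red_field between -0.15 and 0.15 m and x of short_head in the frame of red_field between -0.115 and 0.115 m and y of short_head in the frame of red_field between -0.15 and 0.15 m and (angle between short_offcut's own z axis and vertical below 0.1 rad or angle between short_offcut's own z axis and vertical above 3.0416 rad) and distance of each of glue_bottle, tape_measure from where it was at the start of the episode below 0.02 m and angle between each of glue_bottle, tape_measure's own z axis and vertical below 0.15 rad); the robot touches nothing.
It fails at once if the glue bottle or the tape measure is shoved more than 20 mm or tipped (distance of any of glue_bottle, tape_measure from where it was at the start of the episode above 0.02 m or angle between any of glue_bottle, tape_measure's own z axis and vertical above 0.3 rad).
It fails at once if the long offcut is lifted off the board (height (world z) of long_offcut above 0.144 m or ((angle between long_offcut's own z axis and vertical below 0.15 rad or angle between long_offcut's own z axis and vertical above 2.9916 rad) and height (world z) of long_offcut above 0.065 m)).
It fails at once if the long offcut is gripped or pushed hard (over 20 N from the fingers) (contact force between the fingers and long_offcut above 20 N).
It fails at once if the short offcut is lifted off the board (height (world z) of short_offcut above 0.094 m or ((angle between short_offcut's own z axis and vertical below 0.15 rad or angle between short_offcut's own z axis and vertical above 2.9916 rad) and height (world z) of short_offcut above 0.065 m)).
It fails at once if the short offcut is gripped or pushed hard (over 20 N from the fingers) (contact force between the fingers and short_offcut above 20 N).
It also fails if it takes over 48 s, if anything falls off the work surface, if the arm or the gripper's body presses on something with over 40 N, if the wrist force passes 120 N, or if a joint passes its speed limit or range.

### The arm

A 6-joint arm with a two-finger parallel gripper is mounted at the origin on a cart in front of the work surface, level with it; the furniture and walls round the work are solid. World frame = base frame: x ahead of the robot, y to its left, z up, the work surface at z = 0. Lengths are in m, angles in rad, forces in N, time in s.
With the tool pointing down it reaches from about 0.35 to 0.975 m from the base axis. Payload 4.9 kg.
Tool frame: the origin (TCP) lies midway between the tips of the shut fingers; the grasp point (between the pads) lies 19 mm behind it; z points along the fingers, y is the line along which they close (so a half turn about z gives the same grasp; the last joint's range is limited). The gripper opens to 85 mm and grips with 20 to 120 N. Pads are 22 mm wide; open, the fingers measure 114 mm over their backs; the gripper's body (76 mm by 85 mm) begins 54 mm behind the grasp point. The pads swing forward as they close: fully open they stand 13 mm farther back than shut.
Start: joints at [-1.379, 0.053, 1.613, -0, 1.476, -0.119], TCP at [0.191, -0.595, 0.231] pointing down, gripper open.
Joint ranges: [-3.01, 3.01], [-1.01, 2.22], [0.06, 2.58], [-1.02, 4.17], [0.09, 2.62], [-3.14, 3.14]. Speed limits (rad/s): [2.57, 2.57, 3.14, 3.14, 3.14, 3.14].

### API

Orientations are given as a unit quaternion [w, x, y, z].
In Python, from plant import state, grab_frame, camera_info, job_done, spot_in, masks_of, pinpoint gives the robot as it stands.
- The arm moves only by the shell command python3 -m handwheel 'ROWS' [OPENING]. ROWS is JSON, a list that holds one entry, the list of rows, each a list of 6 numbers: the shift along the world's x, y, z in m, then the turn, a rotation vector about the world's x, y, z in degrees. In form: [[[tx, ty, tz, ax, ay, az], ...]]. A call has 1 to 20 rows; each row shifts and turns the commanded pose from where the row before left it; what a row does not reach is not made up. A row lasts 1/12 s, in which the tool goes at most 41.7 mm and 7.16 degrees, less where a joint would pass 70% of its speed; a pose out of reach is approached as far as the arm can. A call is refused whole if a number of a shift passes 0.0417 or a number of a turn 7.16, either way. A call with a gripper value outside its range is refused whole. OPENING is the opening, from 0 (shut) to 1 (fully open), set as the call begins (- or left out, the last holds). The fingers move at their own pace and stop on an object; the grip force is fixed at half the most. Time passes only in rows, so rows that do not move let the fingers close. It gives the time, the measured TCP pose, the force, the opening and the grip force at its end, in the units of the state.
- state(): the state, without advancing time (a new reading comes with each control period).
- grab_frame(name): name is "scene" or "top"; returns (picture, depth): 384x512x3 uint8, blue, green, red; 384x512 float32, m along the optical axis (not along the pixel's ray), 0 where there is no reading.
- camera_info(name): a dict with "fx", "fy", "cx", "cy" (pixels), "distortion" ([k1, k2, p1, p2, k3] as OpenCV has them; the pictures are not rectified), "T" (4x4, takes a point from camera to world coordinates). Camera axes: x right, y up, looking along -z (the intrinsics and any distortion apply to the point x, -y, -z); pixel columns grow to the right and rows downward; lengths in m; the calibration is good to about 2 mm. A picture is of the moment at which its call begins. camera_info takes no time and is no camera call.
- job_done(): hands the job in; it is judged then, once.
Trained networks look in the newest picture that a camera, given by its name, has taken for a name from the list of things; names that differ only in an ending like _2 or _b are one class to them, and where a whole thing is asked for, a point or a joint stands for the part that bears it (a point fixed in the world has none). Each returns a list of dicts, best first, with "conf" (0 to 1); they miss things now and then, are a little off and sometimes report something else, mostly with a low value. They report only what shows in the picture. A call takes as long as a camera call.
- spot_in(camera, thing): "box" ([left, top, width, height] in pixels, round what is visible of it).
- masks_of(camera, thing): "region" (384x512 bool, what is visible of it) and "box" ([left, top, width, height] in pixels, round what is visible of it).
- pinpoint(camera, thing): "position" ([column, row] in pixels: a listed point, or the origin of a listed thing).
The state is a dict: "time": time; "joint_pos": joint angles; "joint_vel": joint speeds; "joint_efforts": joint torques, N m; "tool_pos": TCP position; "tool_rot": TCP orientation; "contact_force": force on the tool from outside, world axes, zero at the start; "ft_torque": the same for the moment, N m; "gripper_width": opening from 0.0 (shut) to 1.0 (fully open); "grasp_force": force on a finger pad.
Only numpy, scipy, OpenCV 4.12 (cv2) and the standard library are available. Lean on these libraries where they do the work, as an engineer would, in place of code of your own. Each camera call takes 0.05 s, during which the arm holds its last target. There are 200 camera calls.

## Working session

There is one attempt and no reset: what is moved stays moved. The work goes in short steps, Python scripts to look and compute and a shell command to move; the robot and the scene stay as the last step left them, time stands still between calls to the robot, and variables do not carry over. Pictures are saved under pics/ and viewed, at most 10 in all, crops included, and the job is handed in when it is done.

```bash
mkdir -p pics; cat > h.py <<'E'
import numpy as np, cv2
from plant import *
def ray(cam,uv):
    c=camera_info(cam);K=np.array([[c["fx"],0,c["cx"]],[0,c["fy"],c["cy"]],[0,0,1.]])
    p=cv2.undistortPoints(np.array([[uv]],float),K,np.array(c["distortion"],float))[0,0]
    T=np.array(c["T"]);return T[:3,3],T[:3,:3]@np.array([p[0],-p[1],-1.])
def atz(cam,uv,z):
    o,d=ray(cam,uv);return o+d*(z-o[2])/d[2]
def atd(cam,uv,dep):
    o,d=ray(cam,uv);return o+d*dep
def tri(a,b):
    A=np.zeros((3,3));r=np.zeros(3)
    for o,d in (a,b):
        d=d/np.linalg.norm(d);P=np.eye(3)-np.outer(d,d);A+=P;r+=P@o
    x=np.linalg.solve(A,r)
    return x
E
python3 - <<'E'
from h import *
np.set_printoptions(precision=4,suppress=True)
ims={}
for c in("scene","top"):
    im,d=grab_frame(c);ims[c]=im;np.save(f"pics/{c}_d.npy",d);cv2.imwrite(f"pics/{c}0.png",im)
    print(c,camera_info(c)["T"])
    for t in("sorting_board","green_field","red_field","long_offcut","long_foot","long_head","short_offcut","short_foot","short_head","glue_bottle","tape_measure"):
        for r in pinpoint(c,t)[:2]:
            u,v=r["position"];dd=d[int(round(min(max(v,0),383))),int(round(min(max(u,0),511)))]
            print(t,np.round([u,v],1),round(r["conf"],2),atd(c,(u,v),dd))
cv2.imwrite("pics/both0.png",cv2.resize(np.hstack([ims["scene"],ims["top"]]),(800,300)))
print(state()["time"])
E
```

```text
scene [[-0.8424  0.3568 -0.4039  0.2197]
 [-0.5389 -0.5507  0.6374  0.6643]
 [ 0.005   0.7546  0.6562  0.8203]
 [ 0.      0.      0.      1.    ]]
sorting_board [286.1 253.9] 0.62 [0.539  0.0402 0.0106]
green_field [251.8 284.6] 0.69 [0.558  0.1661 0.0133]
red_field [320.4 220.1] 0.92 [0.4628 0.0365 0.1667]
long_offcut [316.  232.3] 0.88 [0.4685 0.0383 0.1267]
long_foot [308.7 258.9] 0.78 [0.4788 0.0368 0.0268]
long_head [323.2 193.8] 0.62 [0.465  0.0352 0.241 ]
short_offcut [261.3 216.1] 0.57 [0.6262 0.019  0.0783]
short_foot [266.4 234.4] 0.61 [0.6077 0.0232 0.0265]
short_head [267.9 195.8] 0.97 [0.6167 0.0049 0.1401]
glue_bottle [254.8 197.5] 0.93 [ 0.7077 -0.0755  0.0303]
tape_measure [198.5 233. ] 0.78 [0.7456 0.1245 0.0422]
tape_measure [261.7 216.5] 0.45 [0.6226 0.0228 0.0819]
top [[ 0.0135  0.9932 -0.1159  0.5114]
 [-0.9998  0.012  -0.0135  0.0165]
 [-0.012   0.1161  0.9932  1.0727]
 [ 0.      0.      0.      1.    ]]
sorting_board [255.8 225.1] 0.74 [0.5452 0.0228 0.0071]
sorting_board [260.3 199.7] 0.22 [0.602  0.012  0.1382]
green_field [205.4 217.5] 0.6 [0.564  0.1603 0.0088]
red_field [313.3 233.6] 0.72 [ 0.5244 -0.1326  0.0098]
long_offcut [250.1 258.3] 0.78 [0.468  0.0326 0.238 ]
long_offcut [258.9 196.4] 0.32 [0.6099 0.0154 0.1386]
long_foot [253.5 257.3] 0.71 [0.4702 0.0254 0.2395]
long_head [253.4 260.1] 0.61 [0.4644 0.0255 0.2394]
long_head [254.8 253.3] 0.23 [0.4785 0.0228 0.2371]
short_offcut [259.3 193.7] 0.48 [0.6164 0.0146 0.1387]
short_foot [262.1 197.8] 0.59 [0.6065 0.0077 0.14  ]
short_head [262.3 194.8] 0.62 [0.614  0.0073 0.137 ]
glue_bottle [299.8 156.6] 0.96 [ 0.7103 -0.0837  0.1292]
glue_bottle [256.1 191.3] 0.47 [0.6376 0.0231 0.0087]
tape_measure [227.8 148. ] 0.58 [0.7462 0.0993 0.0587]
1.2
```

View pics/both0.png

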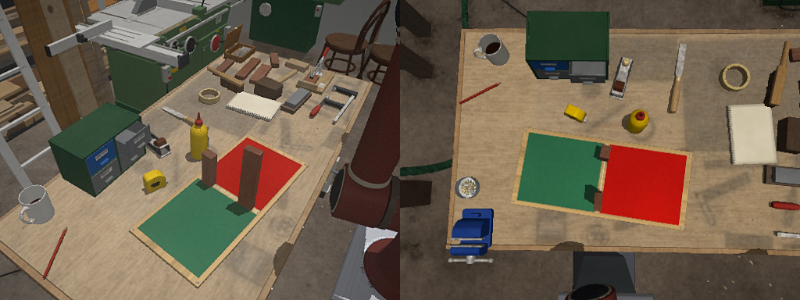

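```bash
python3 - <<'E'
from h import *
np.set_printoptions(precision=4,suppress=True)
# cached data, no camera calls
def cloud(c):
    d=np.load(f"pics/{c}_d.npy");v,u=np.mgrid[0:384,0:512]
    ci=camera_info(c);K=np.array([[ci["fx"],0,ci["cx"]],[0,ci["fy"],ci["cy"]],[0,0,1.]])
    p=cv2.undistortPoints(np.stack([u,v],-1).reshape(-1,1,2).astype(float),K,np.array(ci["distortion"],float))[:,0]
    T=np.array(ci["T"]);q=np.c_[p[:,0],-p[:,1],-np.ones(len(p))]*d.reshape(-1,1)
    return (q@T[:3,:3].T+T[:3,3]).reshape(384,512,3),d
for c in("scene","top"):
    P,d=cloud(c);im=cv2.imread(f"pics/{c}0.png");hsv=cv2.cvtColor(im,cv2.COLOR_BGR2HSV)
    for n,(cx,cy,zt) in {"long":(.467,.028,.239),"short":(.612,.012,.139)}.items():
        m=(abs(P[...,2]-zt)<.008)&(np.hypot(P[...,0]-cx,P[...,1]-cy)<.06)&(d>0)
        q=P[m];(a,b),(w,h),an=cv2.minAreaRect(q[:,:2].astype(np.float32))
        print(c,n,len(q),q.mean(0),"rect",np.round([a,b,w,h,an],4))
    for n,lo,hi in(("green",(40,60,40),(85,255,255)),("red",(0,120,60),(8,255,255))):
        m=cv2.inRange(hsv,lo,hi).astype(bool)
        if n=="red": m|=cv2.inRange(hsv,(172,120,60),(180,255,255)).astype(bool)
        m&=(d>0)&(abs(P[...,2]-.009)<.008)
        m=cv2.morphologyEx(m.astype(np.uint8),cv2.MORPH_OPEN,np.ones((3,3)))>0
        q=P[m]
        if len(q)>50:
            r=cv2.minAreaRect(q[:,:2].astype(np.float32));print(c,n,len(q),q[:,2].mean(),r)
E
```

```text
scene long 242 [0.4662 0.0296 0.2384] rect [ 0.4672  0.0273  0.0249  0.0507 87.5835]
scene short 188 [0.6141 0.0104 0.1387] rect [ 0.6155  0.0083  0.0309  0.0426 78.1106]
scene green 9698 0.010719269338514551 ((0.9562630653381348, -0.5834020376205444), (0.3434164226055145, 2.0353870391845703), 28.09666633605957)
scene red 4636 0.010544296349607955 ((0.5772936344146729, 0.02643650770187378), (0.9703999757766724, 0.5302037000656128), 37.348609924316406)
top long 253 [0.4678 0.0254 0.2383] rect [ 0.4678  0.0254  0.0218  0.049  87.3656]
top short 206 [0.6179 0.0062 0.1386] rect [ 0.6182  0.0062  0.0293  0.0399 79.2201]
top green 8487 0.008917398089200416 ((0.5598214864730835, 0.1597413420677185), (0.27018600702285767, 0.23920361697673798), 81.96803283691406)
top red 8953 0.009042182065505323 ((0.6157899498939514, 0.1293739676475525), (0.8596415519714355, 0.2865586578845978), 69.82383728027344)
```

The left half shows the scene view and the right half the top view. The green field is on the left (+y) and the red on the right (-y). The long offcut is near, about (597,200) in the montage, and the short one is far, about (604,153). The bottle and tape stand beyond the board. Both cameras agree on the tops (0.239 and 0.139 m), and the sizes and the 150 mm spacing match the text. Next I shut the gripper and approach the long offcut from the -y side.

```bash
python3 -m handwheel '[[[0.02,0.036,0.005,0,0,0],[0.02,0.036,0.005,0,0,0],[0.02,0.036,0.005,0,0,0],[0.02,0.036,0.005,0,0,0],[0.02,0.036,0,0,0,0],[0.02,0.036,0,0,0,0],[0.02,0.036,0,0,0,0],[0.02,0.036,0,0,0,0],[0.02,0.036,0,0,0,0],[0.02,0.036,0,0,0,0]]]' 0; python3 -c "
from h import *
from scipy.spatial.transform import Rotation as R
s=state();print(s['time'],s['tool_pos'],s['joint_pos']);w,x,y,z=s['tool_rot'];print(R.from_quat([x,y,z,w]).as_matrix().round(3))"
```

```text
time: 2.03
tool_pos: [0.3917, -0.2332, 0.2516]
tool_rot: [0.0, 0.988, 0.155, 0.0]
contact_force: [0.8, -0.2, -0.5]
gripper_width: 0.0
grasp_force: 0.0
2.0333 [ 0.39166704 -0.23322421  0.25163848] [-7.00632504e-01 -3.83113834e-01  1.96482302e+00  8.44926774e-05
  1.55867709e+00  5.59843535e-01]
[[ 0.952  0.305  0.001]
 [ 0.305 -0.952 -0.001]
 [ 0.001  0.001 -1.   ]]
```

```bash
python3 -m handwheel '[[[0.0124,0.033,-0.0046,0,0,-3.4],[0.0124,0.033,-0.0046,0,0,-3.4],[0.0124,0.033,-0.0046,0,0,-3.4],[0.0124,0.033,-0.0046,0,0,-3.4],[0.0124,0.033,-0.0046,0,0,-3.4],[0.0124,0.033,-0.0046,0,0,-3.4],[0,0,0,0,0,0]]]'; python3 - <<'E'
from h import *
im,d=grab_frame("scene");im2,d=grab_frame("top")
a=im[150:300,200:400];b=im2[170:320,170:370]
cv2.imwrite("pics/a1.png",cv2.resize(np.hstack([a,b]),(800,300)))
E
```

```text
time: 2.62
tool_pos: [0.4661, -0.0321, 0.2228]
tool_rot: [-0.001, 1.0, -0.02, -0.0]
contact_force: [-0.2, 0.6, -0.8]
gripper_width: 0.001
grasp_force: 0.0
```

View pics/a1.png

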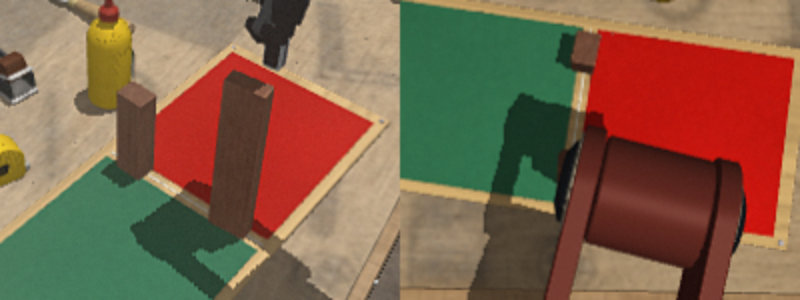

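The left crop shows the fingertips at about (275,60), level with the top of the long offcut on its red side and clear of it. Pushing slowly toward +y.

```bash
python3 -m handwheel '[[[0,0.005,0,0,0,0],[0,0.005,0,0,0,0],[0,0.005,0,0,0,0],[0,0.005,0,0,0,0],[0,0.003,0,0,0,0],[0,0.003,0,0,0,0],[0,0.003,0,0,0,0],[0,0.003,0,0,0,0],[0,0.003,0,0,0,0],[0,0.003,0,0,0,0],[0,0.003,0,0,0,0],[0,0.003,0,0,0,0],[0,0.003,0,0,0,0],[0,0.003,0,0,0,0],[0,0.003,0,0,0,0],[0,0.003,0,0,0,0],[0,0.003,0,0,0,0]]]'; python3 - <<'E'
from h import *
im,d=grab_frame("scene");im2,d=grab_frame("top")
a=im[150:300,200:400];b=im2[170:320,170:370]
cv2.imwrite("pics/a2.png",cv2.resize(np.hstack([a,b]),(800,300)))
E
```

```text
time: 4.13
tool_pos: [0.4655, 0.0223, 0.2237]
tool_rot: [-0.0, 1.0, -0.023, -0.0]
contact_force: [0.2, -0.4, -0.3]
gripper_width: 0.0
grasp_force: 0.0
```

View pics/a2.png

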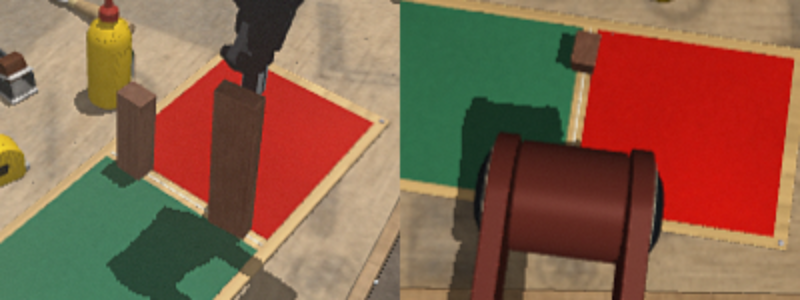

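The left crop shows the offcut leaning toward green with the fingertips against its top at about (255,80), foot in place. Continuing the push.

```bash
python3 -m handwheel '[[[0,0.003,0,0,0,0],[0,0.003,0,0,0,0],[0,0.003,0,0,0,0],[0,0.003,0,0,0,0],[0,0.003,0,0,0,0],[0,0.003,0,0,0,0],[0,0.003,0,0,0,0],[0,0,0,0,0,0],[0,0,0,0,0,0],[0,0,0,0,0,0],[0,0,0,0,0,0],[0,0,0,0,0,0]]]'; python3 - <<'E'
from h import *
im,d=grab_frame("scene");im2,d=grab_frame("top")
a=im[150:300,200:400];b=im2[170:320,170:370]
cv2.imwrite("pics/a3.png",cv2.resize(np.hstack([a,b]),(800,300)))
E
```

```text
time: 5.23
tool_pos: [0.4655, 0.0428, 0.2237]
tool_rot: [0.0, 1.0, -0.023, 0.0]
contact_force: [-0.2, -0.1, 0.2]
gripper_width: -0.001
grasp_force: 0.0
```

View pics/a3.png

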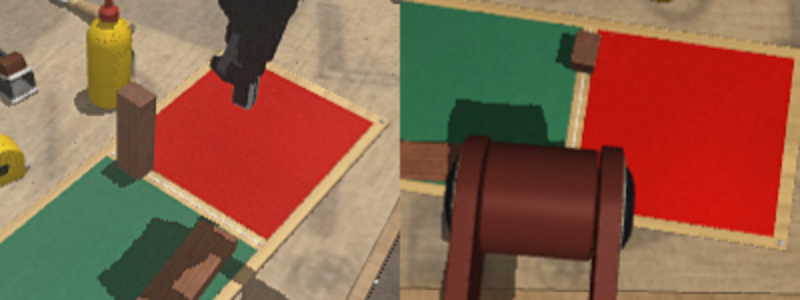

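The long offcut is down on the green field, lying at about (190,265) in the left crop. Next I move over to the +y side of the short one.

```bash
python3 -m handwheel '[[[0.0325,0.0064,0,0,0,-1.7],[0.0325,0.0064,0,0,0,-1.7],[0.0325,0.0064,0,0,0,-1.7],[0.0325,0.0064,0,0,0,-1.7],[0.0325,0.0064,0,0,0,-1.7],[0,0,0,0,0,0],[0,0,-0.025,0,0,0],[0,0,-0.025,0,0,0],[0,0,-0.025,0,0,0],[0,0,-0.026,0,0,0],[0,0,0,0,0,0]]]'; python3 - <<'E'
from h import *
im,d=grab_frame("scene");im2,d2=grab_frame("top")
np.set_printoptions(precision=3,suppress=True)
C=np.array([.5398,.0164]);B=np.array([[.990,-.139],[.139,.990]])
for t in("long_foot","long_head"):
    for c in("scene","top"):
        for r in pinpoint(c,t)[:1]:
            p=atz(c,r["position"],.020);print(t,c,round(r["conf"],2),p,"greenframe",B@(p[:2]-C)-[0,.145])
a=im[150:300,200:400];b=im2[170:320,170:370]
cv2.imwrite("pics/a4.png",cv2.resize(np.hstack([a,b]),(800,300)))
E
```

```text
time: 6.25
tool_pos: [0.6236, 0.0748, 0.1159]
tool_rot: [0.001, 0.995, -0.097, -0.006]
contact_force: [-1.0, -0.1, -1.2]
gripper_width: 0.002
grasp_force: 0.0
long_foot scene 0.79 [0.471 0.055 0.02 ] greenframe [-0.074 -0.117]
long_foot top 0.63 [0.483 0.287 0.02 ] greenframe [-0.094  0.115]
long_head scene 0.82 [0.484 0.288 0.02 ] greenframe [-0.093  0.116]
long_head top 0.8 [0.48  0.283 0.02 ] greenframe [-0.096  0.11 ]
```

View pics/a4.png

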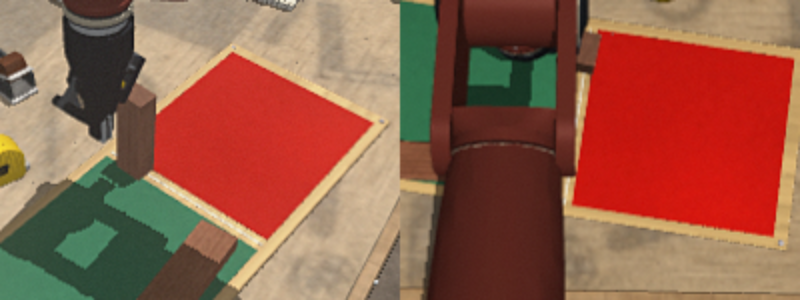

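The long offcut lies well inside green: foot at (-0.07,-0.12) and head at (-0.095,0.115) in the field frame. The left crop shows the fingertips at about (100,130), clear of the short offcut on its green side. Pushing toward -y.

```bash
python3 -m handwheel '[[[0.004,-0.004,0.006,0,0,0],[-0.001,-0.005,0,0,0,0],[-0.001,-0.005,0,0,0,0],[-0.001,-0.005,0,0,0,0],[-0.001,-0.005,0,0,0,0],[-0.001,-0.005,0,0,0,0],[-0.0006,-0.003,0,0,0,0],[-0.0006,-0.003,0,0,0,0],[-0.0006,-0.003,0,0,0,0],[-0.0006,-0.003,0,0,0,0],[-0.0006,-0.003,0,0,0,0],[-0.0006,-0.003,0,0,0,0],[-0.0006,-0.003,0,0,0,0],[-0.0006,-0.003,0,0,0,0],[-0.0006,-0.003,0,0,0,0],[-0.0006,-0.003,0,0,0,0],[-0.0006,-0.003,0,0,0,0],[-0.0006,-0.003,0,0,0,0],[-0.0006,-0.003,0,0,0,0],[-0.0006,-0.003,0,0,0,0]]]'; python3 - <<'E'
from h import *
im,d=grab_frame("scene");im2,d=grab_frame("top")
a=im[150:300,200:400];b=im2[170:320,170:370]
cv2.imwrite("pics/a5.png",cv2.resize(np.hstack([a,b]),(800,300)))
E
```

```text
time: 8.22
tool_pos: [0.6186, 0.0036, 0.1287]
tool_rot: [0.0, 0.995, -0.097, -0.0]
contact_force: [-0.3, 0.5, 0.6]
gripper_width: -0.001
grasp_force: 0.0
```

View pics/a5.png

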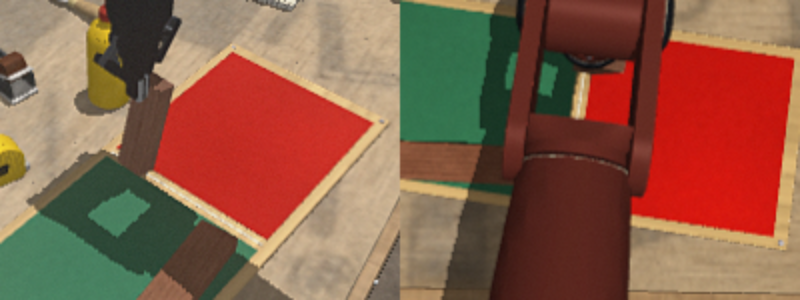

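The short offcut leans toward red with the fingertips at its top, about (145,90) in the left crop. Continuing, then pausing and lifting clear.

```bash
python3 -m handwheel '[[[-0.0006,-0.003,0,0,0,0],[-0.0006,-0.003,0,0,0,0],[-0.0006,-0.003,0,0,0,0],[-0.0006,-0.003,0,0,0,0],[-0.0006,-0.003,0,0,0,0],[-0.0006,-0.003,0,0,0,0],[-0.0006,-0.003,0,0,0,0],[0,0,0,0,0,0],[0,0,0,0,0,0],[0,0,0,0,0,0],[0,0,0,0,0,0],[0,0,0,0,0,0],[0,0,0,0,0,0]]]'; python3 - <<'E'
from h import *
im,d=grab_frame("scene");im2,d=grab_frame("top")
a=im[150:300,200:400];b=im2[170:320,170:370]
cv2.imwrite("pics/a6.png",cv2.resize(np.hstack([a,b]),(800,300)))
E
```

```text
time: 9.4
tool_pos: [0.6144, -0.0169, 0.1287]
tool_rot: [-0.0, 0.995, -0.097, 0.0]
contact_force: [0.1, -0.3, -0.6]
gripper_width: 0.005
grasp_force: 0.0
```

View pics/a6.png

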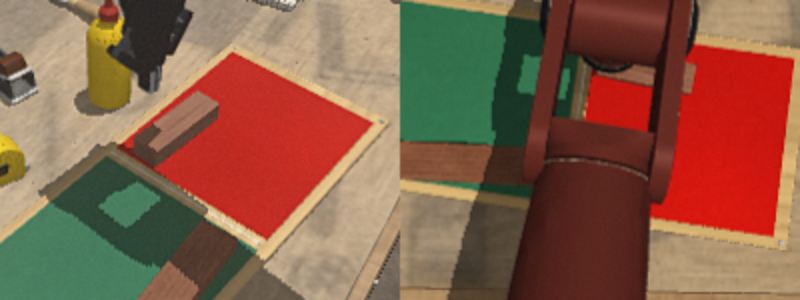

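The short offcut is flat on red, at about (180,130) in the left crop. I lift and back away to get a clear check.

```bash
python3 -m handwheel '[[[0,0,0.03,0,0,0],[0,0,0.03,0,0,0],[0,0,0.03,0,0,0],[0,0,0.03,0,0,0],[-0.02,-0.036,0,0,0,0],[-0.02,-0.036,0,0,0,0],[-0.02,-0.036,0,0,0,0],[-0.02,-0.036,0,0,0,0],[-0.02,-0.036,0,0,0,0],[-0.02,-0.036,0,0,0,0],[-0.02,-0.036,0,0,0,0],[-0.02,-0.036,0,0,0,0],[-0.02,-0.036,0,0,0,0],[-0.02,-0.036,0,0,0,0],[0,0,0,0,0,0],[0,0,0,0,0,0]]]'; python3 - <<'E'
from h import *
np.set_printoptions(precision=3,suppress=True)
im,d=grab_frame("scene");im2,d2=grab_frame("top")
C=np.array([.5398,.0164]);B=np.array([[.990,-.139],[.139,.990]])
for t,z,o in(("long_foot",.02,.145),("long_head",.02,.145),("short_foot",.024,-.145),("short_head",.024,-.145)):
    for c in("scene","top"):
        for r in pinpoint(c,t)[:1]:
            p=atz(c,r["position"],z);print(t,c,round(r["conf"],2),p,"field",B@(p[:2]-C)-[0,o])
for c,dd in(("scene",d),("top",d2)):
    for t in("glue_bottle","tape_measure"):
        for r in pinpoint(c,t)[:1]:
            print(t,c,r["position"])
    for t in("long_offcut","short_offcut"):
        for r in masks_of(c,t)[:1]:
            v,u=np.nonzero(cv2.erode(r["region"].astype(np.uint8),np.ones((3,3))))
            P=np.array([atd(c,(a,b),dd[b,a]) for a,b in zip(u,v)]);k=P[:,2]>np.percentile(P[:,2],60)
            print(t,c,"z pct",np.percentile(P[:,2],[5,50,95]))
cv2.imwrite("pics/a7.png",cv2.resize(np.hstack([im[150:300,200:400],im2[170:320,170:370]]),(800,300)))
E
```

```text
time: 10.83
tool_pos: [0.4133, -0.3785, 0.2486]
tool_rot: [-0.0, 0.995, -0.099, 0.0]
contact_force: [0.2, -0.2, 0.1]
gripper_width: -0.003
grasp_force: 0.0
long_foot scene 0.96 [0.472 0.052 0.02 ] field [-0.073 -0.119]
long_foot top 0.87 [0.468 0.044 0.02 ] field [-0.075 -0.128]
long_head scene 0.62 [0.473 0.285 0.02 ] field [-0.104  0.112]
long_head top 0.87 [0.476 0.287 0.02 ] field [-0.101  0.114]
short_foot scene 0.97 [ 0.614 -0.004  0.024] field [0.076 0.135]
short_foot top 0.66 [ 0.613 -0.011  0.024] field [0.076 0.128]
short_head top 0.95 [ 0.585 -0.133  0.024] field [0.066 0.003]
glue_bottle scene [255.7, 197.8]
tape_measure scene [197.3, 236.9]
long_offcut scene z pct [0.025 0.032 0.035]
short_offcut scene z pct [0.022 0.039 0.042]
glue_bottle top [302.5, 158.7]
tape_measure top [225.5, 146.7]
short_offcut top z pct [0.036 0.039 0.042]
```

View pics/a7.png

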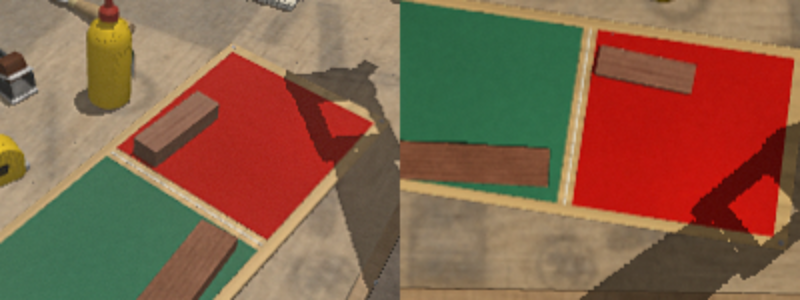

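Both offcuts lie flat, the long one on green and the short one on red. The long head's x (about -0.10, limit -0.11) is the one close value, so I measure it more precisely from the clear top view.

```bash
python3 - <<'E'
from h import *
np.set_printoptions(precision=4,suppress=True)
im,d=grab_frame("top");hsv=cv2.cvtColor(im,cv2.COLOR_BGR2HSV)
def rect(m,z,n):
    m=cv2.morphologyEx(m.astype(np.uint8),cv2.MORPH_OPEN,np.ones((3,3)))
    k,l,s,_=cv2.connectedComponentsWithStats(m);m=l==1+np.argmax(s[1:,4])
    v,u=np.nonzero(m);q=np.array([atz("top",p,z)[:2] for p in zip(u,v)],np.float32)
    r=cv2.minAreaRect(q);print(n,len(q),np.round([*r[0],*r[1],r[2]],4));return r
v,u=np.mgrid[0:384,0:512]
box=(u>150)&(u<360)&(v>150)&(v<320)
g=rect((cv2.inRange(hsv,(40,60,25),(85,255,255))>0)&box,.009,"green")
P=np.array([[atd("top",(a,b),d[b,a])[2] if d[b,a]>0 else 0 for a in range(150,360)] for b in range(170,310)])
Z=np.zeros((384,512));Z[170:310,150:360]=P
L=rect((abs(Z-.031)<.006)&(u<260)&(v>220)&(v<300),.031,"long")
S=rect((abs(Z-.039)<.006)&(u>255)&(v>170)&(v<225),.039,"short")
yaw=np.deg2rad(-8.03)
ex=np.array([np.cos(yaw),np.sin(yaw)]);ey=np.array([-ex[1],ex[0]])
for n,r,o in(("long",L,np.array(g[0])),("short",S,np.array(g[0])-.29*ey)):
    c=np.array(r[0]);b=cv2.boxPoints(r);e=sorted([(b[i]+b[(i+1)%4])/2 for i in range(4)],key=lambda p:-np.linalg.norm(p-c))[:2]
    for p in e: print(n,"end",[(p-o)@ex,(p-o)@ey])
E
```

```text
Traceback (most recent call last):
  File "h.py", line 8, in atz
    o,d=ray(cam,uv);return o+d*(z-o[2])/d[2]
        ~~~^^^^^^^^
  File "h.py", line 4, in ray
    c=camera_info(cam);K=np.array([[c["fx"],0,c["cx"]],[0,c["fy"],c["cy"]],[0,0,1.]])
ValueError: time passes only in moves, steps and waits
```

```bash
sed -i '2a _c={}\n_ci=camera_info\ndef camera_info(n):\n    if n not in _c: _c[n]=_ci(n)\n    return _c[n]' h.py; python3 - <<'E'
from h import *
np.set_printoptions(precision=4,suppress=True)
im,d=grab_frame("top");hsv=cv2.cvtColor(im,cv2.COLOR_BGR2HSV)
def rect(m,z,n):
    m=cv2.morphologyEx(m.astype(np.uint8),cv2.MORPH_OPEN,np.ones((3,3)))
    k,l,s,_=cv2.connectedComponentsWithStats(m);m=l==1+np.argmax(s[1:,4])
    v,u=np.nonzero(m);q=np.array([atz("top",p,z)[:2] for p in zip(u,v)],np.float32)
    r=cv2.minAreaRect(q);print(n,len(q),np.round([*r[0],*r[1],r[2]],4));return r
v,u=np.mgrid[0:384,0:512]
box=(u>140)&(u<360)&(v>150)&(v<320)
g=rect((cv2.inRange(hsv,(40,60,25),(85,255,255))>0)&box,.009,"green")
Z=np.zeros((384,512))
for b in range(170,310):
    for a in range(140,360):
        if d[b,a]>0: Z[b,a]=atd("top",(a,b),d[b,a])[2]
L=rect((abs(Z-.031)<.006)&(u<260)&(v>220)&(v<300),.031,"long")
S=rect((abs(Z-.039)<.006)&(u>255)&(v>170)&(v<225),.039,"short")
yaw=np.deg2rad(-8.03)
ex=np.array([np.cos(yaw),np.sin(yaw)]);ey=np.array([-ex[1],ex[0]])
for n,r,o in(("long",L,np.array(g[0])),("short",S,np.array(g[0])-.29*ey)):
    c=np.array(r[0]);b=cv2.boxPoints(r);e=sorted([(b[i]+b[(i+1)%4])/2 for i in range(4)],key=lambda p:-np.linalg.norm(p-c))[:2]
    for p in e: print(n,"end",[(p-o)@ex,(p-o)@ey])
print(state()["time"])
E
```

```text
green 6958 [ 0.5597  0.1593  0.2692  0.2384 82.1001]
long 1650 [ 0.4731  0.1668  0.2292  0.0498 87.7459]
short 742 [ 0.6013 -0.074   0.1295  0.0418 78.4958]
long end [np.float64(-0.07524990551566324), np.float64(-0.11870856652715542)]
long end [np.float64(-0.09831165293007188), np.float64(0.10928387527072489)]
short end [np.float64(0.06986719612788911), np.float64(7.402679845467378e-05)]
short end [np.float64(0.07771736782999582), np.float64(0.12937966004604323)]
11.8333
```

```bash
python3 -c "
from plant import *
print(job_done())"
```

```text
the job is handed in; nothing more can be done
None
```

I tipped both offcuts and handed the job in, though no verdict came back: the long one lies flat on green and the short one flat on red, inside the limits by my last measurement (tightest: the long one's head, 12 mm clear), and the arm stayed clear of the bottle and tape.

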